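Hold the gear cover over the polisher's screw holes

ROBOT

A 6-joint arm with a two-finger parallel gripper is mounted at the origin on the work surface. World frame = base frame: x ahead of the robot, y to its left, z up, the work surface at z = 0. Lengths are in m, angles in degrees, forces in N, time in s.
With the tool pointing down it reaches from about 0.35 to 0.975 m from the base axis. Payload 17.4 kg.
Tool frame: the origin (TCP) lies at the very end of the fingers, on their centre line; the grasp point (between the pads) lies 19 mm behind it; z points along the fingers, y is the line along which they close (so a half turn about z gives the same grasp; the last joint's range is limited). The gripper opens to 85 mm and grips with 20 to 120 N. Pads are 22 mm wide; open, the fingers measure 114 mm over their backs; the gripper's body (76 mm by 85 mm) begins 54 mm behind the grasp point. The pads swing forward as they close: fully open they stand 13 mm farther back than shut.
Start: joints at [-79.286, 6.646, 82.598, -0, 90.757, -2.166], TCP at [0.15, -0.658, 0.231] pointing down, gripper open.
Joint ranges: [-162.19, 162.19], [-47.58, 125.68], [4.15, 143.07], [-65.23, 245.23], [0.69, 171.88], [-170.13, 170.13]. Speed limits (degrees/s): [108.29, 108.29, 127.2, 180, 180, 180].

INTERFACE

Orientations are given as [roll, pitch, yaw] about the fixed x, y, z axes, in that order (R = Rz(yaw) Ry(pitch) Rx(roll)).
In Python, from plant import get_obs, optics, ticket, finder gives the robot as it stands.
- The arm moves only by the tool arm_command, never from a script. Its argument "steps" is a list of rows, each an object with "xyz": the shift along the tool's x, y, z in mm, a list of three; "turn": the turn, a rotation vector about the tool's x, y, z in rad, a list of three; "hand": the opening, from 0 (shut) to 1 (fully open). A call has 1 to 5 rows; each row shifts and turns the commanded pose from where the row before left it, along the tool's axes as they then stand; what a row does not reach is not made up. A row lasts 1/10 s, in which the tool goes at most 50 mm and 8.59 degrees, less where a joint would pass 70% of its speed; a pose out of reach is approached as far as the arm can. A call with a gripper value outside its range is refused whole. The fingers move at their own pace and stop on an object; the grip force is fixed at half the most. Time passes only in rows, so rows that do not move let the fingers close. It gives the time, the measured TCP pose, the force, the opening and the grip force at its end, in the units of the state.
- get_obs(): the state, without advancing time (a new reading comes with each control period).
- optics.snapshot(name): name is "scene" or "top" or "wrist"; returns (picture, depth): 480x640x3 uint8, red, green, blue; 480x640 float32, m along the optical axis (not along the pixel's ray), 0 where there is no reading.
- optics.camera_params(name): a dict with "intrinsics" (3x3 intrinsics, pixels), "position" and "attitude" of the camera in the world. Camera axes: x right, y down, z forward; pixel columns grow to the right and rows downward; lengths in m; the calibration is good to about 2 mm. A picture is of the moment at which its call begins: read the wrist's pose just before it. camera_params takes no time and is no camera call; for the wrist camera it gives the pose at the moment of the call.
- ticket.sign_off(): hands the job in; it is judged then, once.
Trained networks look in the newest picture that a camera, given by its name, has taken for a name from the list of things; names that differ only in an ending like _2 or _b are one class to them, and where a whole thing is asked for, a point or a joint stands for the part that bears it (a point fixed in the world has none). Each returns a list of dicts, best first, with "confidence" (0 to 1); they miss things now and then, are a little off and sometimes report something else, mostly with a low value. They report only what shows in the picture. A call takes as long as a camera call. They do not tell look-alikes from the thing itself.
- finder.outline_of(camera, name): "region" (480x640 bool, what is visible of it) and "rect" ([left, top, width, height] in pixels, round what is visible of it).
- finder.landmark_of(camera, name): "xy" ([column, row] in pixels: a listed point, or the origin of a listed thing).
The state is a dict: "time": time; "joint_positions": joint angles; "joint_vel": joint speeds; "effort": joint torques, N m; "tcp_pos": TCP position; "orientation": TCP orientation; "force": force on the tool from outside, world axes, zero at the start; "torque": the same for the moment, N m; "gripper_width": opening from 0.0 (shut) to 1.0 (fully open); "grip_force": force on a finger pad.
Only numpy, scipy, OpenCV 4.12 (cv2) and the standard library are available. Lean on these libraries where they do the work, as an engineer would, in place of code of your own. Each camera call takes 0.05 s, during which the arm holds its last target. There are 200 camera calls.

TASK

The bench polisher's gear unit stands open and its red cover hangs by the handle on the two-pronged hook rack. Lift the cover up and off the prongs, carry it over and hold it level and still, hovering about 2 cm above the open gear unit with its four screw holes lined up over the four threaded holes (either way round will do), and finish while still holding it there so that the screws can be put in. Do not let the cover touch the gear unit, and leave the screw tray, polish tin, spray bottle and shoe brush where they are.

Things in the scene. Friction and masses are not known exactly. Their poses are not given: they have to be found in the camera images.
- cover: red steel cover plate, 116 (x) x 156 (y) x 5 mm, about 0.3 kg, with a bow handle on top and four 10 mm screw holes at x = +-46, y = +-65 mm. Origin: centre of the plate's underside, z up. At the start it hangs level, its axes within about 2 degrees of the rack's. Between plate and handle bar is a free gap 45 mm high and 100 mm long (y)
- cover_bar (a point): centre of the cover's aluminium handle bar, 56 mm above the plate's underside, midway along it: the place to grip, fingers closing along the cover's x. The flat bar runs along the cover's y over the plate's middle, 120 mm long, 14 mm wide, 12 mm tall (underside 50, top 62 mm above the plate's underside); legs 14 x 10 mm at y = +-55 mm carry it
- unit: gear unit of the bench polisher, fixed: blue housing, aluminium rim on top 116 (x) x 156 (y) mm, open in the middle with gears inside, four dark 8 mm threaded holes in the rim. Origin: centre of its underside on the bench, z up; rim top 90 mm above. A motor lower than the rim sticks out to x = -150 mm; a tan polishing wheel, top 108 mm above the bench, stands at x = 108 to 142 mm
- rack: fixed steel hook rack. Origin: on the bench under the place where the handle bar hangs, z up. Two level 8 mm rods (prongs) at y = +-40 mm run from a crossbar and post at x = 84 to 99 mm towards -x, under the bar; their upper sides are 150 mm above the bench (the bar's underside rests on them). Cover comes off by raising it 25 mm (18 to 33), then drawing it along the rack's -x by 60 mm or more
- rack_tip (a point): upturned end of one prong (y = 40 mm), at x = -32 mm, its top 162 mm above the bench, the highest part of the rack; the other prong is its mirror image at y = -40 mm
- screw_tray: grey open tray with four screws, 70 x 90 x 28 mm, loose; origin at centre of underside. Leave alone
- polish_tin: black and red round polish tin, 87 mm in diameter, 28 mm tall, loose; origin at centre of underside. Leave alone
- spray_bottle: white bottle with blue label, 60 mm in diameter, 170 mm tall, loose; origin at centre of underside. Leave alone
- shoe_brush: wooden shoe brush with black bristles, 160 (x) x 50 x 45 mm, loose; origin at centre of underside. Leave alone
- cover_hole0 (a point): centre of a cover screw hole at the plate's underside, at x = -46, y = -65 mm of the cover
- unit_hole0 (a point): mouth of a threaded hole in the gear unit's rim, at x = -46, y = -65 mm of the unit, 90 mm above the bench
- cover_hole1 (a point): centre of a cover screw hole at the plate's underside, at x = -46, y = 65 mm of the cover
- unit_hole1 (a point): mouth of a threaded hole in the gear unit's rim, at x = -46, y = 65 mm of the unit, 90 mm above the bench
- cover_hole2 (a point): centre of a cover screw hole at the plate's underside, at x = 46, y = -65 mm of the cover
- unit_hole2 (a point): mouth of a threaded hole in the gear unit's rim, at x = 46, y = -65 mm of the unit, 90 mm above the bench
- cover_hole3 (a point): centre of a cover screw hole at the plate's underside, at x = 46, y = 65 mm of the cover
- unit_hole3 (a point): mouth of a threaded hole in the gear unit's rim, at x = 46, y = 65 mm of the unit, 90 mm above the bench
Mind the look-alikes: they are no part of the job. Of the things shaped like the rack, the steel one is meant. Of the things that look like the cover, the largest one is meant.

How it is judged (in metres and radians):
On the way:
1. the cover is lifted up and off the prongs and clear of the rack (contact force between cover and rack below 0.05 N and horizontal distance between cover and rack above 0.09 m and height (world z) of cover above 0.09 m), for 0.1 s.
At the end, for the whole second after the job is handed in: The cover is held by the fingers only, still, level within 5 degrees, its underside 8 to 35 mm above the gear unit's rim, each of its four holes within 5 mm (seen from above) of a threaded hole, either way round; it touches neither gear unit, rack nor bystanders (((horizontal distance between cover_hole0 and unit_hole0 below 0.005 m and horizontal distance between cover_hole1 and unit_hole1 below 0.005 m and horizontal distance between cover_hole2 and unit_hole2 below 0.005 m and horizontal distance between cover_hole3 and unit_hole3 below 0.005 m) or (horizontal distance between cover_hole0 and unit_hole3 below 0.005 m and horizontal distance between cover_hole1 and unit_hole2 below 0.005 m and horizontal distance between cover_hole2 and unit_hole1 below 0.005 m and horizontal distance between cover_hole3 and unit_hole0 below 0.005 m)) and z of cover in the frame of unit between 0.098 and 0.125 m and angle between cover's own z axis and vertical below 0.087 rad and linear speed of cover below 0.02 m/s and angular speed of cover below 0.15 rad/s and contact force between cover and the fingers above 1 N and contact force between cover and unit below 0.05 N and contact force between cover and rack below 0.05 N and contact force between cover and screw_tray below 0.05 N and contact force between cover and polish_tin below 0.05 N and contact force between cover and spray_bottle below 0.05 N and contact force between cover and shoe_brush below 0.05 N); the arm keeps its last pose, push and grip.
It fails at once if the cover touched the gear unit (contact force between cover and unit above 1 N).
It fails at once if the screw tray was moved or knocked over (distance of screw_tray from where it was at the start of the episode above 0.02 m or angle between screw_tray's own z axis and vertical above 0.35 rad).
It fails at once if the polish tin was moved or knocked over (distance of polish_tin from where it was at the start of the episode above 0.02 m or angle between polish_tin's own z axis and vertical above 0.35 rad).
It fails at once if the spray bottle was moved or knocked over (distance of spray_bottle from where it was at the start of the episode above 0.02 m or angle between spray_bottle's own z axis and vertical above 0.35 rad).
It fails at once if the shoe brush was moved or knocked over (distance of shoe_brush from where it was at the start of the episode above 0.02 m or angle between shoe_brush's own z axis and vertical above 0.35 rad).
It also fails if it takes over 46 s, if anything falls off the work surface, if the arm or the gripper's body presses on something with over 40 N, if the wrist force passes 120 N, or if a joint passes its speed limit or range.

## Working session

There is one attempt and no reset: what is moved stays moved. The work goes in short steps, Python scripts to look and compute and a tool call to move; the robot and the scene stay as the last step left them, time stands still between calls to the robot, and variables do not carry over. Pictures are saved under pics/ and viewed, at most 10 in all, crops included, and the job is handed in when it is done.

Besides the shell and the picture viewer there is one more tool, called after "Call:" by a JSON object that holds its "method" and its "body". arm_command: Moves the arm, as the interface text tells. Its arguments: {"type":"object","properties":{"steps":{"type":"array","items":{"type":"object","properties":{"xyz":{"type":"array","items":{"type":"number"}},"turn":{"type":"array","items":{"type":"number"}},"hand":{"type":"number"}}}}},"required":["steps"]}

```bash
mkdir -p pics
cat > h.py <<'E'
import numpy as np, cv2
from scipy.spatial.transform import Rotation as R
from plant import get_obs, optics, ticket, finder
def cam(n):
    p=optics.camera_params(n); return np.array(p["intrinsics"]),np.array(p["position"]),p["attitude"]
def rot(a):
    a=np.array(a,float)
    return a if a.shape==(3,3) else (R.from_quat(a).as_matrix() if a.size==4 else R.from_euler('xyz',a,degrees=True).as_matrix())
def ray(n,px):
    K,p,a=cam(n); return p,rot(a)@np.linalg.inv(K)@np.array([px[0],px[1],1.])
def atz(n,px,z):
    p,d=ray(n,px); return p+d*(z-p[2])/d[2]
def proj(n,P):
    K,p,a=cam(n); q=K@rot(a).T@(np.array(P)-p); return q[:2]/q[2]
def save(name,im): cv2.imwrite('pics/'+name,im[:,:,::-1])
E
python3 - <<'E'
from h import *
for n in("scene","top"):
    im,d=optics.snapshot(n); save(n+'0.png',im); np.save(n+'d.npy',d); print(n,optics.camera_params(n))
    for t in("cover","cover_bar","unit","rack","rack_tip","unit_hole0","unit_hole3","screw_tray","polish_tin","spray_bottle","shoe_brush"):
        print(t,[(np.round(r["xy"]).tolist(),round(r["confidence"],2)) for r in finder.landmark_of(n,t)][:6])
print(get_obs()["time"])
E
```

```text
scene {'intrinsics': array([[460.59346917,   0.        , 323.55649389],
       [  0.        , 460.59346917, 240.12160264],
       [  0.        ,   0.        ,   1.        ]]), 'position': array([ 1.22850144, -0.13070055,  0.79230936]), 'attitude': array([-129.68109245,    0.43184592,   79.04681917])}
cover [([527.0, 318.0], 0.93), ([359.0, 242.0], 0.87), ([434.0, 254.0], 0.66), ([118.0, 337.0], 0.41)]
cover_bar [([530.0, 305.0], 0.77), ([436.0, 235.0], 0.65), ([362.0, 228.0], 0.64)]
unit [([233.0, 334.0], 0.89)]
rack [([410.0, 198.0], 0.97), ([428.0, 285.0], 0.62)]
rack_tip [([450.0, 218.0], 0.67), ([424.0, 144.0], 0.63), ([468.0, 265.0], 0.45)]
unit_hole0 [([262.0, 311.0], 0.93), ([188.0, 309.0], 0.8), ([250.0, 282.0], 0.74), ([201.0, 334.0], 0.57)]
unit_hole3 [([262.0, 311.0], 0.93), ([188.0, 309.0], 0.8), ([250.0, 282.0], 0.74), ([201.0, 334.0], 0.57)]
screw_tray [([339.0, 388.0], 0.93)]
polish_tin [([493.0, 264.0], 0.59), ([314.0, 281.0], 0.55)]
spray_bottle [([117.0, 340.0], 0.97), ([452.0, 240.0], 0.7)]
shoe_brush [([314.0, 280.0], 0.65), ([434.0, 253.0], 0.41), ([234.0, 335.0]
[... 360 characters left out ...]
 182.0], 0.8), ([272.0, 308.0], 0.78)]
cover_bar [([162.0, 179.0], 0.78), ([217.0, 222.0], 0.71), ([272.0, 307.0], 0.62)]
unit [([403.0, 217.0], 0.91)]
rack [([192.0, 378.0], 0.93), ([226.0, 239.0], 0.7)]
rack_tip [([194.0, 238.0], 0.87), ([152.0, 398.0], 0.69)]
unit_hole0 [([392.0, 228.0], 0.88), ([383.0, 195.0], 0.79), ([444.0, 212.0], 0.58), ([248.0, 250.0], 0.58)]
unit_hole3 [([392.0, 228.0], 0.88), ([383.0, 195.0], 0.79), ([444.0, 212.0], 0.58), ([248.0, 250.0], 0.58)]
screw_tray [([332.0, 150.0], 0.98), ([393.0, 228.0], 0.45)]
polish_tin [([156.0, 249.0], 0.56), ([499.0, 227.0], 0.28)]
spray_bottle [([498.0, 227.0], 0.97), ([251.0, 214.0], 0.19)]
shoe_brush [([325.0, 265.0], 0.94)]
1.2
```

View pics/scene0.png

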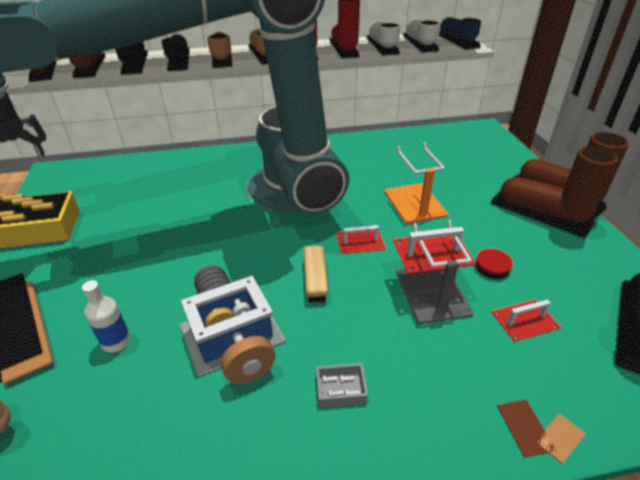

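View pics/top0.png

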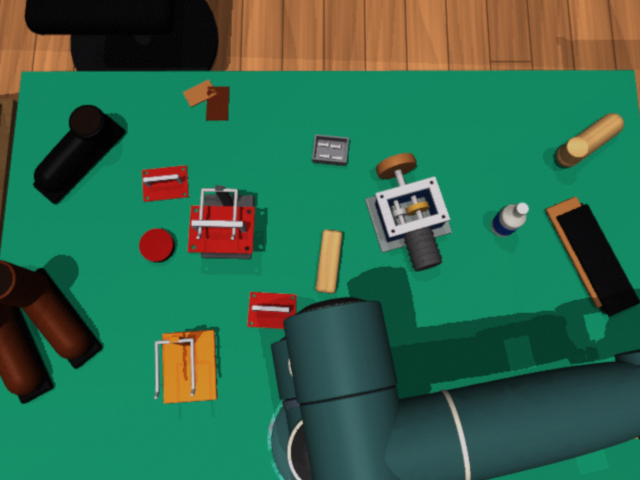

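The steel rack with the hanging cover is at top (222,228) / scene (435,250). The other candidates are the small red plates lying flat at top (165,182) and (272,308), and the empty orange rack at (190,370). The meant cover is the largest red plate, on the grey steel rack. I'll confirm in a crop and measure.

Run:
```python
from h import *
im=cv2.imread('pics/top0.png'); c=cv2.resize(im[130:330,120:320],(600,600),interpolation=cv2.INTER_CUBIC); cv2.imwrite('pics/crop.png',c)
d=np.load('topd.npy')
print('bar',atz('top',(217,222),.156),'tips',atz('top',(194,238),.162))
def cloud(n,d):
    K,p,a=cam(n); v,u=np.mgrid[:480,:640]; P=np.stack([(u-K[0,2])*d/K[0,0],(v-K[1,2])*d/K[1,1],d],-1); return P@rot(a).T+p
C=cloud('top',d); I=im[:,:,::-1].astype(int)
# red plate at height ~.105
m=(I[...,0]>120)&(I[...,1]<70)&(abs(C[...,2]-.105)<.02); m[:, :185]=0; m[:,270:]=0
P=C[m]; print('plate',len(P),P.mean(0),P.min(0),P.max(0)); print(cv2.minAreaRect(P[:,:2].astype(np.float32)*1000))
# rim
m=(I.min(-1)>120)&(abs(C[...,2]-.09)<.012); m[:,:360]=0;m[:,460:]=0;m[:160]=0;m[270:]=0
P=C[m]; print('rim',len(P),P.mean(0)); print(cv2.minAreaRect(P[:,:2].astype(np.float32)*1000))
for px in((392,228),(383,195),(444,212),(434,181)): print(atz('top',px,.09))
for n,t in(("top","cover"),):
    pass
o=get_obs(); print(o["tcp_pos"],o["orientation"])
```

```text
bar [0.50281988 0.25988922 0.156     ] tips [0.4629862  0.31065183 0.162     ]
plate 2056 [0.49243561 0.25789388 0.10474576] [0.43817648 0.18078379 0.09404336] [0.55877707 0.33857727 0.11610624]
((498.6576232910156, 259.5078125), (156.759033203125, 118.52851104736328), 89.01535034179688)
rim 1596 [ 0.5589398  -0.20834234  0.08944922]
((559.584716796875, -208.81544494628906), (117.59943389892578, 157.2884979248047), 15.866070747375488)
[ 0.50433093 -0.15697125  0.09      ]
[ 0.58870035 -0.13666357  0.09      ]
[ 0.54476687 -0.2859783   0.09      ]
[ 0.62488106 -0.26445613  0.09      ]
[ 0.15044298 -0.65802106  0.23126854] [-1.79997944e+02 -1.66043962e-03  1.28784786e+01]
```

View pics/crop.png

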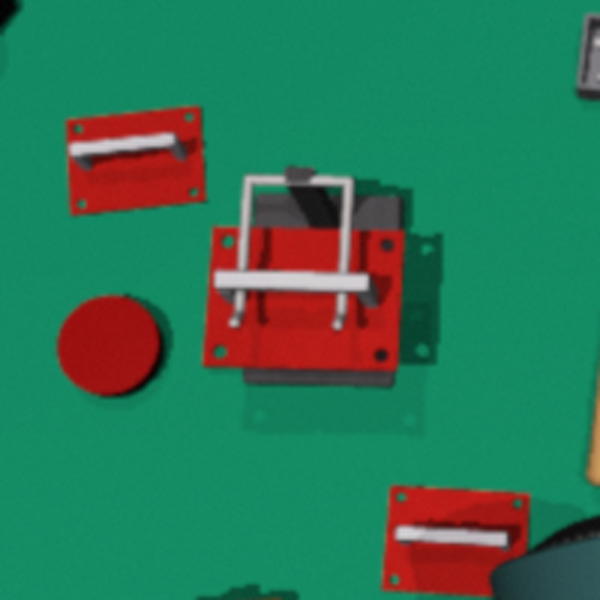

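The crop confirms it: the big plate, about 157×118 mm, hangs on the grey rack at crop (305,300). The small plates at (135,160) and (460,540) are look-alikes. I'll go over the unit first for a close look, then on to the cover.

Call:
{"method": "arm_command", "body": {"steps": [{"xyz": [40, -15, -15]}, {"xyz": [40, -15, -15]}, {"xyz": [40, -20, -15]}, {"xyz": [40, -20, -15]}, {"xyz": [40, -20, -15]}]}}

```text
invalid input
```

Call:
{"method": "arm_command", "body": {"steps": [{"xyz": [25, -35, -10]}, {"xyz": [25, -35, -10]}, {"xyz": [25, -35, -10]}, {"xyz": [25, -35, -10]}, {"xyz": [25, -35, -10]}]}}

```text
invalid input
```

Call:
{"method": "arm_command", "body": {"steps": [{"xyz": [40, -15, -15], "turn": [0, 0, 0], "hand": 1}, {"xyz": [40, -15, -15], "turn": [0, 0, 0], "hand": 1}, {"xyz": [40, -20, -15], "turn": [0, 0, 0], "hand": 1}, {"xyz": [40, -20, -15], "turn": [0, 0, 0], "hand": 1}, {"xyz": [40, -20, -15], "turn": [0, 0, 0], "hand": 1}]}}

```text
time: 1.7
tcp_pos: [0.3265, -0.5244, 0.307]
orientation: [180.0, -0.0, 12.9]
force: [1.0, -0.4, -0.1]
gripper_width: 1.002
grip_force: 0.0
```

Call:
{"method": "arm_command", "body": {"steps": [{"xyz": [25, -35, -10], "turn": [0, 0, 0], "hand": 1}, {"xyz": [25, -35, -10], "turn": [0, 0, 0], "hand": 1}, {"xyz": [25, -35, -10], "turn": [0, 0, 0], "hand": 1}, {"xyz": [25, -35, -10], "turn": [0, 0, 0], "hand": 1}, {"xyz": [25, -35, -10], "turn": [0, 0, 0], "hand": 1}]}}

```text
time: 2.2
tcp_pos: [0.4085, -0.3255, 0.3568]
orientation: [180.0, -0.0, 12.9]
force: [1.0, 0.3, -0.2]
gripper_width: 0.996
grip_force: 0.0
```

Call:
{"method": "arm_command", "body": {"steps": [{"xyz": [23, -10, -5], "turn": [0, 0, -0.149], "hand": 1}, {"xyz": [23, -10, -5], "turn": [0, 0, -0.149], "hand": 1}, {"xyz": [23, -10, -5], "turn": [0, 0, -0.149], "hand": 1}, {"xyz": [23, -10, -5], "turn": [0, 0, -0.149], "hand": 1}, {"xyz": [23, -10, -5], "turn": [0, 0, -0.149], "hand": 1}]}}

```text
time: 2.7
tcp_pos: [0.4818, -0.2278, 0.3814]
orientation: [-180.0, 0.0, 55.9]
force: [-0.5, -0.5, 0.2]
gripper_width: 1.003
grip_force: 0.0
```

Call:
{"method": "arm_command", "body": {"steps": [{"xyz": [0, 0, 0], "turn": [0, 0, -0.145], "hand": 1}, {"xyz": [0, 0, 0], "turn": [0, 0, -0.145], "hand": 1}, {"xyz": [0, 0, 0], "turn": [0, 0, -0.145], "hand": 1}, {"xyz": [0, 0, 0], "turn": [0, 0, -0.145], "hand": 1}, {"xyz": [0, 0, 0], "turn": [0, 0, 0], "hand": 1}]}}

```text
time: 3.2
tcp_pos: [0.4812, -0.2287, 0.3814]
orientation: [180.0, 0.0, 89.0]
force: [-0.6, -0.4, 0.1]
gripper_width: 1.0
grip_force: 0.0
```

Run:
```python
from h import *
o=get_obs(); print(o["tcp_pos"],o["orientation"]); print(optics.camera_params('wrist'))
im,d=optics.snapshot('wrist'); save('w1.png',im); np.save('w1d.npy',d)
for t in("unit_hole0","unit"):
  for r in finder.landmark_of('wrist',t): print(t,np.round(r["xy"],1),round(r["confidence"],2),atz('wrist',r["xy"],.09 if '_' in t else 0))
```

```text
[ 0.48120893 -0.2286777   0.38139098] [1.79992057e+02 3.44444637e-03 8.89524652e+01]
{'intrinsics': array([[360.97487594,   0.        , 320.84343804],
       [  0.        , 360.97487594, 235.32561306],
       [  0.        ,   0.        ,   1.        ]]), 'position': array([ 0.48147563, -0.14779524,  0.52358753]), 'attitude': array([ 1.61457413e+02,  6.67684074e-02, -1.02817232e+00])}
unit_hole0 [363.4 231.5] 0.73 [ 0.53170423 -0.28945505  0.09      ]
unit_hole0 [334.7 125.9] 0.72 [ 0.49715311 -0.16093653  0.09      ]
unit_hole0 [436.3 205.1] 0.65 [ 0.62103861 -0.25748535  0.09      ]
unit [378.4 158. ] 0.88 [ 0.56203689 -0.20906397  0.        ]
```

View pics/w1.png

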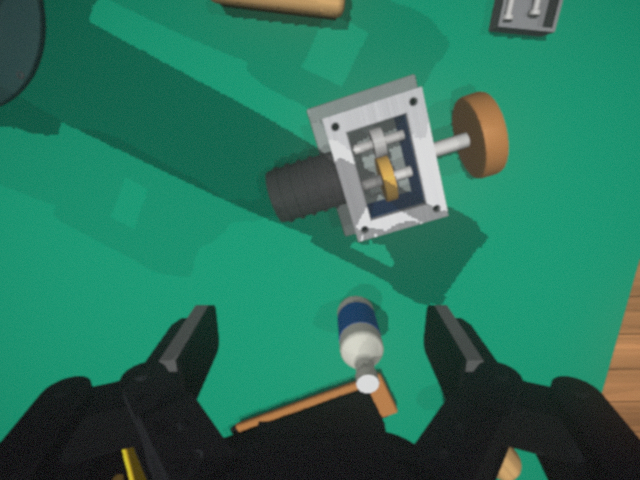

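The gear unit shows clearly, with its four rim holes at about (335,126), (413,101), (436,208) and (363,231). I'll fit its pose.

```bash
cat >> h.py <<'E'
def refine(im,px,r=5):
    g=im.mean(-1); x,y=np.round(px).astype(int); w=g[y-r:y+r+1,x-r:x+r+1]; k=np.clip(np.percentile(w,60)-20-w,0,None)
    v,u=np.mgrid[-r:r+1,-r:r+1]; return np.array([x+(k*u).sum()/k.sum(),y+(k*v).sum()/k.sum()])
def fit(M,P):
    M,P=np.array(M),np.array(P)[:,:2]; a,b=M-M.mean(0),P-P.mean(0)
    t=np.arctan2((a[:,0]*b[:,1]-a[:,1]*b[:,0]).sum(),(a*b).sum()); c,s=np.cos(t),np.sin(t); Rm=np.array([[c,-s],[s,c]])
    return P.mean(0)-Rm@M.mean(0),np.degrees(t),np.linalg.norm(a@Rm.T-b,axis=1)
E
python3 - <<'E'
from h import *
im=cv2.imread('pics/w1.png')[:,:,::-1].astype(float)
px=[refine(im,p,4) for p in((363.4,229.5),(334.7,125.9),(436.3,208),(413,101))]
print(np.round(px,1)); P=[atz('wrist',p,.09) for p in px]
print('unit',fit([(-46,-65),(-46,65),(46,-65),(46,65)]and np.array([(-46,-65),(-46,65),(46,-65),(46,65)])/1000,P))
E
```

```text
[[364.4 229.3]
 [334.8 126.4]
 [435.6 208.2]
 [412.7 101.1]]
unit (array([ 0.55898655, -0.21146066]), np.float64(15.867817280660233), array([0.0003658 , 0.00031472, 0.00047826, 0.00020583]))
```

Call:
{"method": "arm_command", "body": {"steps": [{"xyz": [48, 0, 5], "turn": [0, 0, 0], "hand": 1}, {"xyz": [48, 0, 5], "turn": [0, 0, 0], "hand": 1}, {"xyz": [48, 0, 5], "turn": [0, 0, 0], "hand": 1}, {"xyz": [48, 0, 5], "turn": [0, 0, 0], "hand": 1}, {"xyz": [48, 0, 5], "turn": [0, 0, 0], "hand": 1}]}}

```text
time: 3.85
tcp_pos: [0.4858, 0.013, 0.3563]
orientation: [180.0, 0.0, 88.6]
force: [2.1, -0.2, 0.4]
gripper_width: 1.0
grip_force: 0.0
```

Call:
{"method": "arm_command", "body": {"steps": [{"xyz": [45, 2, 5], "turn": [0, 0, 0], "hand": 1}, {"xyz": [45, 2, 5], "turn": [0, 0, 0], "hand": 1}, {"xyz": [45, 2, 5], "turn": [0, 0, 0], "hand": 1}, {"xyz": [45, 2, 5], "turn": [0, 0, 0], "hand": 1}, {"xyz": [10, 0, 0], "turn": [0, 0, 0], "hand": 1}]}}

```text
time: 4.35
tcp_pos: [0.4978, 0.2045, 0.3351]
orientation: [-179.9, -0.0, 88.8]
force: [-0.1, -0.2, -0.5]
gripper_width: 0.999
grip_force: 0.0
```

Run:
```python
from h import *
o=get_obs(); print(o["tcp_pos"],o["orientation"])
im,d=optics.snapshot('wrist'); save('w2.png',im); np.save('w2d.npy',d)
for t,z in(("cover_hole0",.1),("cover_bar",.156),("rack_tip",.162)):
  for r in finder.landmark_of('wrist',t): print(t,np.round(r["xy"],1),round(r["confidence"],2),atz('wrist',r["xy"],z))
```

```text
[0.49784889 0.20446128 0.33506863] [-1.79902719e+02 -3.49698327e-03  8.87810846e+01]
cover_hole0 [167.9 261.3] 0.97 [0.32133691 0.12862186 0.1       ]
cover_hole0 [370.4  74.6] 0.87 [0.54626626 0.31814362 0.1       ]
cover_hole0 [215.7 259.7] 0.85 [0.37575839 0.12950087 0.1       ]
cover_hole0 [211.5 193.7] 0.84 [0.37988601 0.20525743 0.1       ]
cover_hole0 [484.   19.7] 0.81 [0.64961542 0.36232409 0.1       ]
cover_hole0 [420.9  31.9] 0.76 [0.59230397 0.35357894 0.1       ]
cover_hole0 [365.4 206.2] 0.72 [0.54387742 0.18828314 0.1       ]
cover_hole0 [162.9 192.4] 0.68 [0.32834215 0.20770495 0.1       ]
cover_hole0 [272.6  74.1] 0.67 [0.45230693 0.32054708 0.1       ]
cover_hole0 [282.9 206.5] 0.66 [0.45512973 0.18974094 0.1       ]
cover_bar [176.4 238.5] 0.95 [0.35936747 0.1733793  0.156     ]
cover_bar [321.6 150.7] 0.78 [0.49833949 0.251638   0.156     ]
cover_bar [369.2  74.6] 0.68 [0.5386101  0.31178836 0.156     ]
rack_tip [282.  100.5] 0.85 [0.46687379 0.29257236 0.162     ]
rack_tip [363.9 205.9] 0.62 [0.53561396 0.20203717 0.162     ]
```

View pics/w2.png

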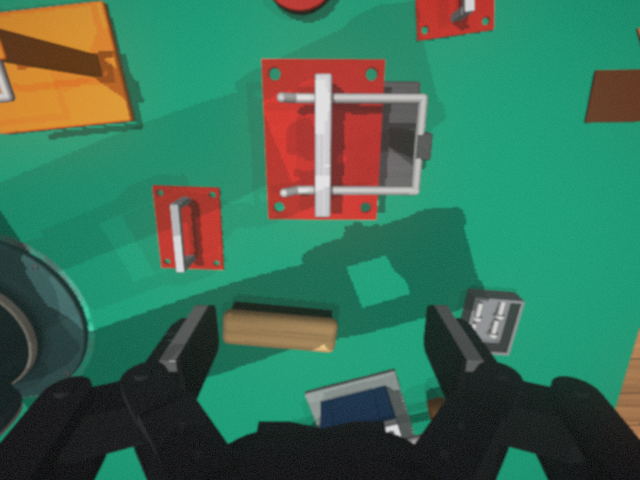

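The cover hangs with its holes at (275,74), (371,74), (365,207) and (279,207) and its bar along column 323. Centre is about (0.499, 0.257) with yaw about −1°. The fingers straddle the bar, so I can descend.

Call:
{"method": "arm_command", "body": {"steps": [{"xyz": [26, 0, 0], "turn": [0, 0, 0], "hand": 1}, {"xyz": [26, 0, 0], "turn": [0, 0, 0], "hand": 1}, {"xyz": [0, 0, 40], "turn": [0, 0, 0], "hand": 1}, {"xyz": [0, 0, 40], "turn": [0, 0, 0], "hand": 1}, {"xyz": [0, 0, 30], "turn": [0, 0, 0], "hand": 1}]}}

```text
time: 5.05
tcp_pos: [0.4993, 0.2513, 0.2244]
orientation: [-180.0, 0.0, 88.6]
force: [0.8, 0.9, 0.8]
gripper_width: 1.004
grip_force: 0.0
```

Call:
{"method": "arm_command", "body": {"steps": [{"xyz": [0, 0, 0], "turn": [0, 0, 0], "hand": 1}]}}

```text
time: 5.15
tcp_pos: [0.4985, 0.251, 0.2226]
orientation: [-179.7, 0.1, 88.6]
force: [-0.4, 0.3, -0.2]
gripper_width: 1.001
grip_force: 0.0
```

Run:
```python
from h import *
o=get_obs(); print(o["tcp_pos"],o["orientation"])
im,d=optics.snapshot('wrist'); save('w3.png',im)
```

```text
[0.4985121  0.25095133 0.22261434] [-1.79728100e+02  1.42844101e-01  8.86450389e+01]
```

View pics/w3.png

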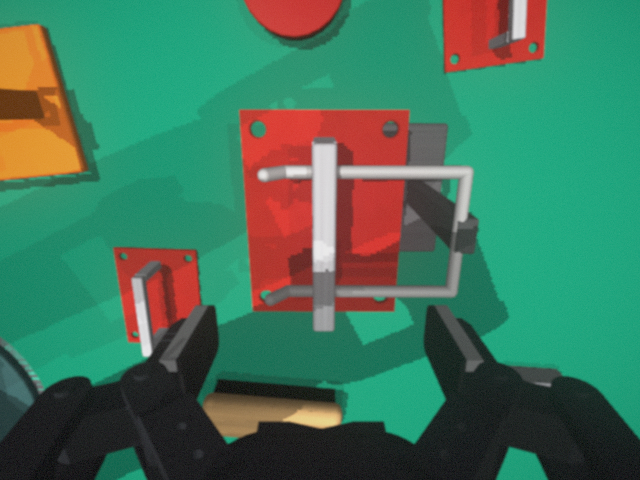

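The bar runs from (323,140) to (323,330), centred between the fingers. Its centre is at y≈0.2585, so I'll shift 7 mm, descend and close.

Call:
{"method": "arm_command", "body": {"steps": [{"xyz": [7, 0, 22], "turn": [0, 0, 0], "hand": 1}, {"xyz": [0, 0, 30], "turn": [0, 0, 0], "hand": 1}, {"xyz": [0, 0, 25], "turn": [0, 0, 0], "hand": 1}, {"xyz": [0, 0, 10], "turn": [0, 0, 0], "hand": 1}, {"xyz": [0, 0, 0], "turn": [0, 0, 0], "hand": 0.6}]}}

```text
time: 5.7
tcp_pos: [0.4999, 0.2596, 0.1402]
orientation: [180.0, -0.0, 88.7]
force: [-0.3, 0.6, 0.8]
gripper_width: 0.855
grip_force: 0.0
```

Call:
{"method": "arm_command", "body": {"steps": [{"xyz": [0, 0, 0], "turn": [0, 0, 0], "hand": 0.4}, {"xyz": [0, 0, 0], "turn": [0, 0, 0], "hand": 0.2}, {"xyz": [0, 0, 0], "turn": [0, 0, 0], "hand": 0.1}, {"xyz": [0, 0, 0], "turn": [0, 0, 0], "hand": 0}, {"xyz": [0, 0, 0], "turn": [0, 0, 0], "hand": 0}]}}

```text
time: 6.2
tcp_pos: [0.4996, 0.2602, 0.1403]
orientation: [180.0, -0.0, 88.8]
force: [-2.4, -0.5, 5.1]
gripper_width: 0.148
grip_force: 58.5
```

Call:
{"method": "arm_command", "body": {"steps": [{"xyz": [0, 0, 0], "turn": [0, 0, 0], "hand": 0}, {"xyz": [0, 0, 0], "turn": [0, 0, 0], "hand": 0}, {"xyz": [0, 0, 0], "turn": [0, 0, 0], "hand": 0}]}}

```text
time: 6.5
tcp_pos: [0.4996, 0.2602, 0.1402]
orientation: [180.0, -0.0, 88.8]
force: [-3.1, -1.6, 5.1]
gripper_width: 0.15
grip_force: 58.5
```

Gripped at 58 N. Next: lift 25 mm, then draw the cover along −x.

Call:
{"method": "arm_command", "body": {"steps": [{"xyz": [0, 0, -5], "turn": [0, 0, 0], "hand": 0}, {"xyz": [0, 0, -8], "turn": [0, 0, 0], "hand": 0}, {"xyz": [0, 0, -8], "turn": [0, 0, 0], "hand": 0}, {"xyz": [0, 0, -5], "turn": [0, 0, 0], "hand": 0}, {"xyz": [0, 0, 0], "turn": [0, 0, 0], "hand": 0}]}}

```text
time: 7.0
tcp_pos: [0.4998, 0.2601, 0.1664]
orientation: [179.9, -0.0, 88.8]
force: [-0.2, -1.0, -4.8]
gripper_width: 0.15
grip_force: 58.9
```

Run:
```python
from h import *
o=get_obs(); print(o["tcp_pos"],o["force"],o["gripper_width"])
im,d=optics.snapshot('scene'); save('s2.png',cv2.resize(im[170:350,340:580],(800,600)))
```

```text
[0.49980801 0.26014075 0.16638027] [-0.2194817  -1.00121435 -4.75576658] 0.15016053636802998
```

View pics/s2.png

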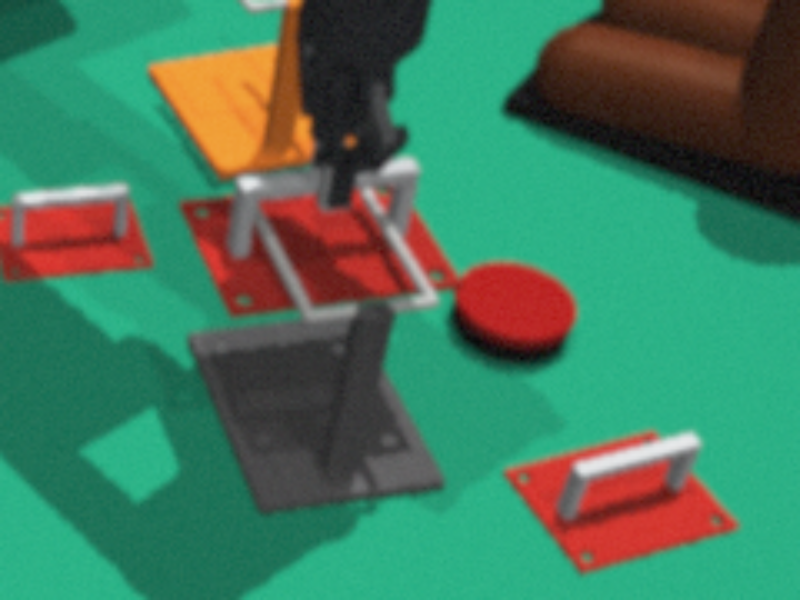

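The cover is held and level: the bar, at (330,180), has come up off the prongs, and the force of −4.8 N is its weight. I'll draw it off now.

Call:
{"method": "arm_command", "body": {"steps": [{"xyz": [0, -12, 0], "turn": [0, 0, 0], "hand": 0}, {"xyz": [0, -22, 0], "turn": [0, 0, 0], "hand": 0}, {"xyz": [0, -25, 0], "turn": [0, 0, 0], "hand": 0}, {"xyz": [0, -25, 0], "turn": [0, 0, 0], "hand": 0}, {"xyz": [0, -16, 0], "turn": [0, 0, 0], "hand": 0}]}}

```text
time: 7.55
tcp_pos: [0.3974, 0.2619, 0.1648]
orientation: [-180.0, 0.0, 88.8]
force: [0.9, -0.0, -4.6]
gripper_width: 0.151
grip_force: 58.9
```

Call:
{"method": "arm_command", "body": {"steps": [{"xyz": [0, -5, -10], "turn": [0, 0, 0], "hand": 0}, {"xyz": [0, 0, -25], "turn": [0, 0, 0], "hand": 0}, {"xyz": [0, 0, -30], "turn": [0, 0, 0], "hand": 0}, {"xyz": [0, 0, -25], "turn": [0, 0, 0], "hand": 0}, {"xyz": [-15, 0, -10], "turn": [0, 0, 0], "hand": 0}]}}

```text
time: 8.05
tcp_pos: [0.3946, 0.2479, 0.2682]
orientation: [179.9, -0.1, 88.9]
force: [0.0, 0.1, -4.3]
gripper_width: 0.152
grip_force: 59.0
```

Call:
{"method": "arm_command", "body": {"steps": [{"xyz": [-25, 8, 0], "turn": [0, 0, -0.02], "hand": 0}, {"xyz": [-38, 12, 0], "turn": [0, 0, -0.03], "hand": 0}, {"xyz": [-38, 12, 0], "turn": [0, 0, -0.04], "hand": 0}, {"xyz": [-38, 12, 0], "turn": [0, 0, -0.04], "hand": 0}, {"xyz": [-38, 12, 0], "turn": [0, 0, -0.04], "hand": 0}]}}

```text
time: 8.55
tcp_pos: [0.4572, 0.0706, 0.2652]
orientation: [-180.0, 0.0, 98.6]
force: [0.8, 0.5, -3.8]
gripper_width: 0.146
grip_force: 59.0
```

Call:
{"method": "arm_command", "body": {"steps": [{"xyz": [-38, 8, 0], "turn": [0, 0, -0.04], "hand": 0}, {"xyz": [-38, 8, 0], "turn": [0, 0, -0.04], "hand": 0}, {"xyz": [-38, 6, 0], "turn": [0, 0, -0.03], "hand": 0}, {"xyz": [-38, 6, 0], "turn": [0, 0, -0.02], "hand": 0}, {"xyz": [-25, 4, 0], "turn": [0, 0, 0], "hand": 0}]}}

```text
time: 9.05
tcp_pos: [0.5266, -0.0961, 0.2648]
orientation: [-179.9, -0.0, 105.9]
force: [-0.4, 1.1, -3.5]
gripper_width: 0.149
grip_force: 59.0
```

Call:
{"method": "arm_command", "body": {"steps": [{"xyz": [-25, 0, 10], "turn": [0, 0, 0], "hand": 0}, {"xyz": [-35, 0, 15], "turn": [0, 0, 0], "hand": 0}, {"xyz": [-35, 0, 20], "turn": [0, 0, 0], "hand": 0}, {"xyz": [-25, 0, 15], "turn": [0, 0, 0], "hand": 0}, {"xyz": [0, 0, 5], "turn": [0, 0, 0], "hand": 0}]}}

```text
time: 9.55
tcp_pos: [0.5587, -0.2114, 0.1974]
orientation: [-179.8, -0.1, 105.8]
force: [-0.9, 0.5, -4.7]
gripper_width: 0.146
grip_force: 59.0
```

Call:
{"method": "arm_command", "body": {"steps": [{"xyz": [0, 0, 0], "turn": [0, 0, 0], "hand": 0}, {"xyz": [0, 0, 0], "turn": [0, 0, 0], "hand": 0}]}}

```text
time: 9.75
tcp_pos: [0.5594, -0.2083, 0.2008]
orientation: [180.0, 0.0, 106.0]
force: [-0.2, -0.1, -3.9]
gripper_width: 0.151
grip_force: 58.9
```

Run:
```python
from h import *
o=get_obs(); print(o["tcp_pos"],o["orientation"])
im,d=optics.snapshot('wrist'); save('w4.png',im); np.save('w4d.npy',d)
for t in("cover_hole0",):
  for r in finder.landmark_of('wrist',t): print(t,np.round(r["xy"],1),round(r["confidence"],2),d[int(r["xy"][1]),int(r["xy"][0])])
```

```text
[ 0.55942094 -0.20832067  0.20075457] [1.79993610e+02 1.52061253e-03 1.05990817e+02]
cover_hole0 [232.1 155.7] 0.84 0.33613393
cover_hole0 [415.2 156.8] 0.81 0.33833474
```

View pics/w4.png

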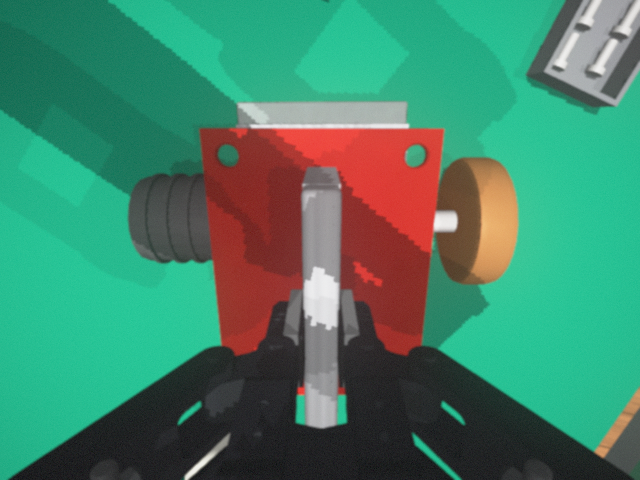

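The cover sits over the unit with its +y holes at (228,155) and (416,156). The rim shows just beyond the plate's far edge. I'll measure the cover pose from the holes and plate corners.

Run:
```python
from h import *
im=cv2.imread('pics/w4.png')[:,:,::-1].astype(int); d=np.load('w4d.npy')
K,p,a=cam('wrist'); v,u=np.mgrid[:480,:640]
C=np.stack([(u-K[0,2])*d/K[0,0],(v-K[1,2])*d/K[1,1],d],-1)@rot(a).T+p
m=(im[...,0]>90)&(im[...,1]<70)&(im[...,2]<70)&(v>125)&(v<350)&(d>0); m=cv2.erode(m.astype(np.uint8),np.ones((7,7)))>0
P=C[m]; A=np.c_[P[:,:2],np.ones(len(P))]; co=np.linalg.lstsq(A,P[:,2],rcond=None)[0]; print('plane slope deg',np.degrees(co[:2]),'mean z',P[:,2].mean())
zt=.2008-.0402+.005; print(zt)
hs=[]
for x0,y0 in((228,155),(416,156)):
    w=np.zeros(im.shape[:2],np.uint8); w[y0-16:y0+17,x0-16:x0+17]=1
    g=((im[...,0]<im[...,1])&(w>0)).astype(np.uint8); n,l,s,c=cv2.connectedComponentsWithStats(g); i=1+s[1:,4].argmax(); print(s[i],c[i]); hs.append(c[i])
cs=[(201,128.5),(445,128)]
for z in (zt,P[:,2].mean()):
  H=[atz('wrist',q,z-.0025) for q in hs]; E=[atz('wrist',q,z) for q in cs]
  print(np.linalg.norm(H[0]-H[1]),np.linalg.norm(E[0]-E[1]))
  print(fit([(-.046,.065),(.046,.065)],H)); print(fit([(-.058,.078),(.058,.078)],E))
```

```text
plane slope deg [0.06968704 0.02212419] mean z 0.16544542037490823
0.16560000000000002
[218 145  20  21 345] [227.63768116 154.94782609]
[406 145  20  22 351] [415.14814815 155.37321937]
0.0919588639393651 0.1153168326184219
(array([ 0.5591024 , -0.21103102]), np.float64(15.918128109697752), array([2.05680303e-05, 2.05680303e-05]))
(array([ 0.56015688, -0.21098857]), np.float64(16.157408822271254), array([0.00034158, 0.00034158]))
0.09203768884035796 0.11541706897978259
(array([ 0.55910711, -0.21104668]), np.float64(15.918128109697765), array([1.88444202e-05, 1.88444202e-05]))
(array([ 0.56015921, -0.21099362]), np.float64(16.157408822271258), array([0.00029147, 0.00029147]))
```

The cover is at (0.5591, −0.2110), yaw 15.9°, level. The unit is at (0.5590, −0.2115), yaw 15.9°. Lowering to 22 mm above the rim.

Call:
{"method": "arm_command", "body": {"steps": [{"xyz": [0, 0, 10], "turn": [0, 0, 0], "hand": 0}, {"xyz": [0, 0, 14], "turn": [0, 0, 0], "hand": 0}, {"xyz": [0, 0, 12], "turn": [0, 0, 0], "hand": 0}, {"xyz": [0, 0, 9], "turn": [0, 0, 0], "hand": 0}, {"xyz": [0, 0, 3], "turn": [0, 0, 0], "hand": 0}]}}

```text
time: 10.35
tcp_pos: [0.5592, -0.2082, 0.1505]
orientation: [-179.9, -0.1, 106.0]
force: [-0.0, 0.2, -4.0]
gripper_width: 0.148
grip_force: 58.9
```

Call:
{"method": "arm_command", "body": {"steps": [{"xyz": [0, 0, 0], "turn": [0, 0, 0], "hand": 0}, {"xyz": [0, 0, 0], "turn": [0, 0, 0], "hand": 0}, {"xyz": [0, 0, 0], "turn": [0, 0, 0], "hand": 0}]}}

```text
time: 10.65
tcp_pos: [0.56, -0.2086, 0.1529]
orientation: [180.0, 0.0, 106.0]
force: [-0.2, 0.2, -3.8]
gripper_width: 0.15
grip_force: 59.0
```

Run:
```python
from h import *
o=get_obs(); print(o["tcp_pos"],o["orientation"])
im,d=optics.snapshot('wrist'); t,_=optics.snapshot('top'); s,_=optics.snapshot('scene')
t=cv2.resize(t[150:270,350:470],(400,400),interpolation=cv2.INTER_CUBIC); s=cv2.resize(s[240:390,160:310],(400,400),interpolation=cv2.INTER_CUBIC)
w=cv2.resize(im[90:290,120:520],(800,400)); 
save('f.png',cv2.resize(np.vstack([np.hstack([t,s]),w[:200]]),(800,600)))
zt=o["tcp_pos"][2]-.0352; I=im.astype(int)
# holes, predicted unit holes in wrist image
for M in((-.046,.065),(.046,.065)):
    c,q=np.cos(np.radians(15.87)),np.sin(np.radians(15.87))
    X=np.array([.559+c*M[0]-q*M[1],-.2115+q*M[0]+c*M[1]])
    h=proj('wrist',[*X,zt-.0025]); x0,y0=h.round().astype(int)
    m=np.zeros(I.shape[:2],np.uint8); m[y0-17:y0+18,x0-17:x0+18]=1
    red=((I[...,0]>80)&(I[...,1]<.6*I[...,0])); g=((~red)&(m>0)).astype(np.uint8); n,l,st,ce=cv2.connectedComponentsWithStats(g); i=1+st[1:,4].argmax()
    print('pred',h,'seen',ce[i],st[i],'offset m',atz('wrist',ce[i],zt-.0025)[:2]-X, 'depth in hole',np.median(d[l==i]))
```

```text
[ 0.55995605 -0.20862049  0.15291361] [1.79962618e+02 3.18866072e-02 1.05984016e+02]
pred [226.94017343 154.86280187] seen [227.43316832 155.12128713] [217 144  22  23 404] offset m [ 2.55900705e-04 -5.55308671e-05] depth in hole 0.20174344
pred [415.2726732  155.32226735] seen [415.09560724 155.83204134] [405 144  21  24 387] offset m [ 3.81398889e-06 -2.53359762e-04] depth in hole 0.20201947
```

View pics/f.png

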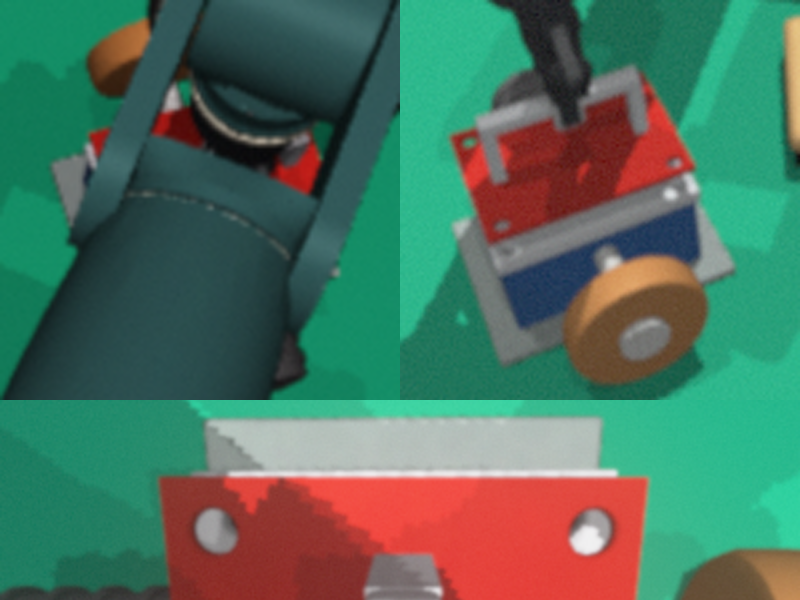

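The cover hovers level about 22 mm above the rim. Its visible holes are within 0.3 mm of the measured thread positions, and the dark threads show through. Handing in.

```bash
python3 -c "
from plant import ticket
print(ticket.sign_off())"
```

```text
the job is handed in; nothing more can be done
None
```

The job is handed in, verdict not shown: the cover came off the rack and is held level and still about 22 mm above the gear unit, the two holes in view within about 0.3 mm of their threads.

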